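# Peel the top component tray off its sticky stack and present it to the code reader

## Robot

A 6-joint arm with a two-finger parallel gripper is mounted at the origin on the work surface. World frame = base frame: x ahead of the robot, y to its left, z up, the work surface at z = 0. Lengths are in m, angles in rad, forces in N, time in s.
With the tool pointing down it reaches from about 0.375 to 0.9 m from the base axis. Payload 3.1 kg.
Tool frame: the origin (TCP) lies midway between the tips of the shut fingers; the grasp point (between the pads) lies 19 mm behind it; z points along the fingers, y is the line along which they close (so a half turn about z gives the same grasp; the last joint's range is limited). The gripper opens to 85 mm and grips with 20 to 120 N. Pads are 22 mm wide; open, the fingers measure 114 mm over their backs; the gripper's body (76 mm by 85 mm) begins 54 mm behind the grasp point. The pads swing forward as they close: fully open they stand 13 mm farther back than shut.
Start: joints at [-0.178, 0.527, 1.433, -0, 1.181, -0.178], TCP at [0.625, 0, 0.231] pointing down, gripper open.
Joint ranges: [-3.08, 3.08], [-0.75, 2.2], [0.22, 2.44], [-1.43, 4.57], [0, 2.65], [-2.85, 2.85]. Speed limits (rad/s): [2.79, 2.79, 3.14, 3.14, 3.14, 3.14].

## Interface

Orientations are given as a unit quaternion [x, y, z, w].
In Python, from station import manip gives the robot as it stands.
- The arm moves only by the tool step_arm, never from a script. Its argument "targets" is text: rows parted by semicolons, each of 4 numbers parted by spaces: the shift along the tool's x, y, z in mm, then the turn about the tool's z in degrees. A call has 1 to 12 rows; each row is the pose to reach, as a shift and turn from the pose commanded when the call began, along the tool's axes at that moment; what a row does not reach only later rows make up. A row lasts 1/10 s, in which the tool goes at most 50 mm and 8.59 degrees, less where a joint would pass 70% of its speed; a pose out of reach is approached as far as the arm can. A call with a gripper value outside its range is refused whole. "gripper" is the closure, from 0 (fully open) to 1 (shut), set as the call begins (left out, the last holds). The fingers move at their own pace and stop on an object; "squeeze" is the grip in N (left out, the last holds). Time passes only in rows, so rows that repeat a pose let the fingers close. It gives the time, the measured TCP pose, the force, the opening and the grip force at its end, in the units of the state.
- manip.sense(): the state, without advancing time (a new reading comes with each control period).
- manip.snapshot(name): name is "scene" or "side" or "wrist"; returns the picture (420x560x3 uint8, red, green, blue); there is no depth.
- manip.get_calibration(name): a dict with "fov_y" (degrees; the focal length in pixels is half the picture's height over the tangent of half this angle, whatever the lens; pixels are square), "cx", "cy" (the principal point, pixels), "k1" (the pictures are not rectified: a ray, as slopes to the right and down, at radius r is drawn at 1 + k1 r^2 times it, then the intrinsics apply), "extrinsics" (4x4, takes a point from camera to world coordinates); the wrist camera has in their place "tool_from_camera" (4x4, takes a point from camera to tool coordinates, whose origin is the TCP and whose axes are the flange's). Camera axes: x right, y down, z forward; pixel columns grow to the right and rows downward; lengths in m; the calibration is good to about 2 mm. A picture is of the moment at which its call begins: read the wrist's pose just before it. get_calibration takes no time and is no camera call.
- manip.sign_off(): hands the job in; it is judged then, once.
Trained networks look in the newest picture that a camera, given by its name, has taken for a name from the list of things; names that differ only in an ending like _2 or _b are one class to them, and where a whole thing is asked for, a point or a joint stands for the part that bears it (a point fixed in the world has none). Each returns a list of dicts, best first, with "p" (0 to 1); they miss things now and then, are a little off and sometimes report something else, mostly with a low value. They report only what shows in the picture. A call takes as long as a camera call. They do not tell look-alikes from the thing itself.
- manip.recognise(camera, query): "position" ([column, row] in pixels, amid what is visible of it).
- manip.masks_of(camera, query): "pixels" (420x560 bool, what is visible of it) and "position" ([column, row] in pixels, amid what is visible of it).
- manip.mark_of(camera, query): "position" ([column, row] in pixels: a listed point, or the origin of a listed thing).
The state is a dict: "t": time; "q": joint angles; "qd": joint speeds; "tau": joint torques, N m; "tcp_pos": TCP position; "tool_rot": TCP orientation; "force": force on the tool from outside, world axes, zero at the start; "ft_torque": the same for the moment, N m; "finger_gap": opening from 0.0 (shut) to 1.0 (fully open); "gripper_force": force on a finger pad.
Only numpy, scipy, OpenCV 4.12 (cv2) and the standard library are available. Lean on these libraries where they do the work, as an engineer would, in place of code of your own. Each camera call takes 0.05 s, during which the arm holds its last target. There are 200 camera calls.

## Task

The nested component trays stick together, so first slide the steel keeper plate by its red post fully home into the gap between the rims, which locks the black tray underneath down. Then peel off the blue top tray by its orange corner tab, raising the tab end first while the far end is still seated, and leave the black tray in the fixture. Finish while still holding the blue tray in the gripper, level and right side up, centred about 80 mm above the white reader's glass and still; do not disturb the bottle, spool or yellow bin.

Things in the scene. Friction and masses are not known exactly. Their poses are not given: they have to be found in the camera images.
- fixture: Fixed aluminium nest left or right of the reader; base plate 250 x 150 x 10 mm, x -155 to +95 mm. Origin: on the bench under the stack's centre; +x runs from the keeper and tab end to the far end, z up. A fixed lip overhangs the lower tray's far rim. Side cheeks rise to 40 mm, the grey keeper guide (x -153 to -85, y -52 to +8 mm) to 51 mm above the bench.
- keeper (a joint): Travel of the steel keeper plate (40 mm wide, 5 mm thick) along the fixture's +x, in m: 0 drawn back, 0.036 fully home (hard stop), its tip 9 mm over the lower tray's near rim. Starts between 0 and 0.012, rubs with about 2 N, stays where left.
- keeper_post (a point): Centre of the top of the red post on the keeper plate, 12 x 12 mm, 36 mm tall, top 85 mm above the bench (the plate's upper face is at 49 mm). In the fixture's frame it is at y = -22 mm, x = -136 mm + keeper travel. Pinch it and move it along the fixture's +x. Axes: the fixture's.
- top_tray: Blue tray 150 x 110 mm over the rim, 20 mm deep, 70 to 120 g. Origin: centre of the floor's underside; x along the 150 mm side, z up. Rim 12 mm wide, 3 mm thick, its top 20 mm above the origin. In the nest its axes are the fixture's, origin 34 mm above the bench. Four 7 mm studs under the floor (x +-42, y +-24 mm) stick in the lower tray, about 2 N each, until drawn out.
- tab_top (a point): Centre of the top edge of the orange tab, an upright fin on the blue tray's corner: 20 mm long (tray x), 6 mm thick (tray y), 34 mm tall above the rim; at x = -66, y = +44, z = +54 mm in the tray's frame. Pinch it firmly across its thickness (30 to 50 N). Axes: the tray's.
- tray_heel (a point): Corner of the blue tray's floor underside diagonally opposite the tab: x = +55, y = -35, z = 0 mm in the tray's frame. Peel by turning the tray about its floor's far edge (x = +55 mm, along y); about 10 degrees, tab end up, is enough before lifting it away.
- lower_tray: Black tray of the same shape, without tab, loose under the blue one, about 90 g. Origin: centre of its floor's underside, 22 mm above the bench in the nest. It would come up with the blue tray if the keeper were not home; with it home it can rise by about 2 mm.
- reader: Fixed white upward-looking code reader, a box 120 x 120 x 40 mm with a square glass in its top. Origin: centre of its underside, on the bench.
- reader_glass (a point): Centre of the reader's glass, 42 mm above the bench. The centre of the blue tray (its origin) is to be held 80 mm above this point.
- flux_bottle: Bystander: amber bottle, 44 mm across, 85 mm tall, origin at the centre of its underside.
- spool: Bystander: spool standing on its flange, 60 mm across, 38 mm tall, origin at the centre of its underside.
- parts_bin: Bystander: yellow open bin 100 x 70 x 40 mm, origin at the centre of its underside.
Things that resemble listed ones, but are neither listed nor needed, are in the scene too. There is more than one size of the top_tray; the job needs the largest. There is more than one size of the reader; the job needs the middle-sized.

How it is judged:
On the way, in this order (a step that is already met when the one before it is completed fails the run):
1. the keeper plate is fully home (33 mm or more of 36) while the blue tray is still seated (value of joint keeper above 0.033 m and z of top_tray in the frame of lower_tray below 0.016 m), for 0.2 s.
2. the tab end is up by 14 mm or more while the opposite corner of the floor is still within 6 mm of its seat (z of tab_top in the frame of lower_tray above 0.08 m and z of tray_heel in the frame of lower_tray below 0.018 m), for 0.1 s.
At the end, for the whole second after the job is handed in: Blue tray held by the fingers, touching nothing else, its origin within 30 mm sideways of the glass centre and 50 to 110 mm above it, tilt under 0.17 rad, slower than 30 mm/s; keeper past 33 mm; black lower tray seated (within 5 mm, 0.08 rad) (horizontal distance between top_tray and reader_glass below 0.03 m and z of top_tray in the frame of reader_glass between 0.05 and 0.11 m and angle between top_tray's own z axis and vertical below 0.17 rad and linear speed of top_tray below 0.03 m/s and contact force between the fingers and top_tray above 1 N and contact force between top_tray and reader below 0.1 N and contact force between top_tray and fixture below 0.1 N and contact force between top_tray and lower_tray below 0.1 N and value of joint keeper above 0.033 m and z of lower_tray in the frame of fixture below 0.027 m and angle between lower_tray's own z axis and vertical below 0.08 rad); the arm keeps its last pose, push and grip.
It fails at once if the lower tray is dragged out of its seat (10 mm or more) (distance of lower_tray from where it was at the start of the episode above 0.01 m).
It fails at once if a bystander is shifted by more than 20 mm (distance of any of flux_bottle, spool, parts_bin from where it was at the start of the episode above 0.02 m).
It also fails if it takes over 58 s, if anything falls off the work surface, if the arm or the gripper's body presses on something with over 40 N, if the wrist force passes 120 N, or if a joint passes its speed limit or range.

## Working session

There is one attempt and no reset: what is moved stays moved. The work goes in short steps, Python scripts to look and compute and a tool call to move; the robot and the scene stay as the last step left them, time stands still between calls to the robot, and variables do not carry over. Pictures are saved under pics/ and viewed, at most 10 in all, crops included, and the job is handed in when it is done.

Besides the shell and the picture viewer there is one more tool, called in YAML: its name, and indented under it one key for each argument. step_arm: Moves the arm, as the interface text tells. Its arguments: {"type":"object","properties":{"targets":{"type":"string"},"gripper":{"type":"number"},"squeeze":{"type":"number"}},"required":["targets"]}

```bash
mkdir -p pics
cat > h.py <<'E'
import numpy as np,cv2
from station import manip
from scipy.spatial.transform import Rotation as R
def cal(n):
    c=manip.get_calibration(n);f=210/np.tan(np.radians(c['fov_y'])/2)
    if n=='wrist':
        s=manip.sense();T=np.eye(4);T[:3,:3]=R.from_quat(s['tool_rot']).as_matrix();T[:3,3]=s['tcp_pos'];E=T@np.array(c['tool_from_camera'])
    else:E=np.array(c['extrinsics'])
    return f,c['cx'],c['cy'],c['k1'],E
def ray(C,p):
    f,cx,cy,k,E=C;d=np.array([(p[0]-cx)/f,(p[1]-cy)/f]);u=d.copy()
    for _ in range(30):u=d/(1+k*u@u)
    return E[:3,3],E[:3,:3]@np.r_[u,1]
def atz(C,p,z):
    o,d=ray(C,p);return o+d*(z-o[2])/d[2]
def proj(C,P):
    f,cx,cy,k,E=C;q=E[:3,:3].T@(np.asarray(P)-E[:3,3]);u=q[:2]/q[2];u=u*(1+k*u@u);return u*f+[cx,cy]
E
cat > a.py <<'E'
from h import *
a=[]
for n in('scene','side','wrist'):
    C=cal(n);im=manip.snapshot(n);cv2.imwrite(f'pics/{n}0.png',im[...,::-1])
    np.save(f'{n}0.npy',im);print(n,[np.round(x,3).tolist() for x in C])
    for q,z in(('fixture',0),('keeper_post',.085),('tab_top',.088),('top_tray',.034),('reader_glass',.042),('flux_bottle',0),('spool',0),('parts_bin',0)):
        for m in manip.mark_of(n,q)[:3]:
            print(n,q,round(m['p'],2),np.round(m['position']),np.round(atz(C,m['position'],z),3))
print(manip.sense()['t'])
E
python3 a.py
python3 -c "
import cv2,numpy as np
a=[cv2.imread(f'pics/{n}0.png') for n in('scene','side')]
cv2.imwrite('pics/both.png',cv2.resize(np.vstack(a),None,fx=.71,fy=.71))"
```

```text
scene [517.503, 271.844, 206.47, 0.01, [[0.671, 0.604, -0.43, 1.26], [0.741, -0.534, 0.407, -0.648], [0.016, -0.592, -0.806, 1.324], [0.0, 0.0, 0.0, 1.0]]]
scene fixture 0.68 [222. 250.] [ 0.573 -0.199  0.   ]
scene keeper_post 0.72 [195. 207.] [ 0.449 -0.193  0.085]
scene tab_top 0.96 [268. 319.] [ 0.858 -0.27   0.088]
scene tab_top 0.8 [229. 212.] [ 0.534 -0.131  0.088]
scene tab_top 0.61 [290. 217.] [ 0.665 -0.009  0.088]
scene top_tray 0.95 [222. 248.] [ 0.586 -0.207  0.034]
scene top_tray 0.93 [266. 309.] [ 0.816 -0.239  0.034]
scene top_tray 0.73 [276. 212.] [ 0.594 -0.001  0.034]
scene reader_glass 0.91 [328. 185.] [0.632 0.191 0.042]
scene reader_glass 0.83 [377. 212.] [0.805 0.226 0.042]
scene reader_glass 0.72 [268. 143.] [0.371 0.169 0.042]
scene flux_bottle 0.51 [318. 250.] [0.763 0.016 0.   ]
scene spool 0.61 [348. 139.] [0.513 0.419 0.   ]
scene parts_bin 0.85 [128. 285.] [ 0.488 -0.47  -0.   ]
side [418.046, 279.58, 206.924, -0.113, [[1.0, 0.012, 0.021, 0.555], [-0.013, -0.485, 0.875, -0.885], [0.02, -0.875, -0.484, 0.59], [0.0, 0.0, 0.0, 1.0]]]
side fixture 0.92 [280.
[... 728 characters left out ...]
]
side parts_bin 0.73 [224. 403.] [ 0.485 -0.469  0.   ]
side parts_bin 0.59 [304. 295.] [ 0.629 -0.206  0.   ]
wrist [295.396, 280.974, 208.387, -0.042, [[1.0, 0.001, -0.001, 0.625], [0.0, -0.957, -0.289, 0.073], [-0.001, 0.289, -0.957, 0.373], [0.0, 0.0, 0.0, 1.0]]]
wrist tab_top 0.71 [292. 176.] [0.635 0.02  0.088]
wrist tab_top 0.59 [194. 314.] [ 0.525 -0.139  0.088]
wrist top_tray 0.9 [248. 328.] [ 0.579 -0.201  0.034]
wrist top_tray 0.83 [249. 169.] [0.588 0.019 0.034]
wrist reader_glass 0.82 [30.  9.] [0.368 0.186 0.042]
wrist reader_glass 0.2 [385. 169.] [0.742 0.02  0.042]
wrist flux_bottle 0.87 [385. 168.] [0.757 0.014 0.   ]
wrist spool 0.68 [280. 352.] [ 0.622 -0.275  0.   ]
1.35
```

View pics/scene0.png

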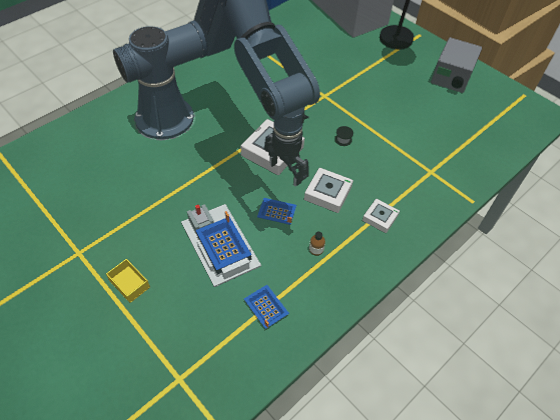

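View pics/side0.png

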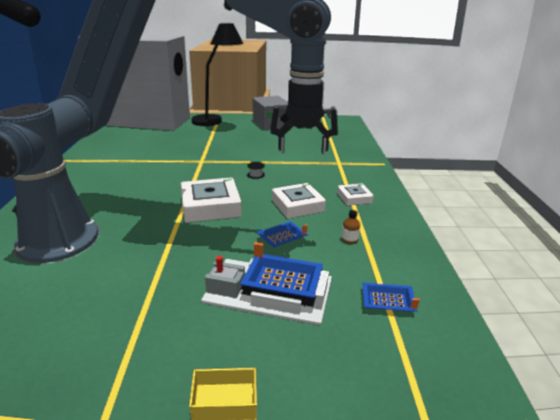

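Candidates:
- **Trays:** (222,248) in the fixture is the largest. (276,212) and (266,309) are smaller loose decoys.
- **Readers:** (268,143) is large, (328,185) is the middle size and the one I want, and (380,212) is small.
- **Post:** red, at (197,209).
- **Fixture tab:** orange, at (229,213).

I'll move the wrist over the fixture for a close look.

step_arm:
  targets: "-40 45 0 4; -80 90 0 9; -95 135 0 9; -95 135 0 9; -95 135 0 9"
  gripper: 0.4

```text
t: 1.85
tcp_pos: [0.7618, -0.097, 0.2301]
tool_rot: [0.761, 0.649, 0.0, 0.0]
force: [-0.2, 0.4, 0.4]
finger_gap: 0.597
gripper_force: 0.0
```

```bash
cat > b.py <<'E'
from h import *
from scipy.optimize import least_squares
import json,sys
s=manip.sense();print(np.round(s['tcp_pos'],4),np.round(R.from_quat(s['tool_rot']).as_matrix(),3).tolist(),s['finger_gap'],s['t'])
obs=[]
P0=dict(fixture=(.578,-.195,0),keeper_post=(.45,-.192,.085),tab_top=(.531,-.138,.088),top_tray=(.582,-.197,.034),lower_tray=(.582,-.197,.022))
G=[]
for n in('scene','side','wrist'):
    C=cal(n);im=manip.snapshot(n)
    cv2.imwrite(f'pics/{n}1.png',im[...,::-1])
    for q,P in P0.items():
        ms=[m for m in manip.mark_of(n,q) if np.linalg.norm(np.array(m['position'])-proj(C,P))<22]
        if ms: obs.append((C,q,np.array(ms[0]['position']),n))
    for m in manip.mark_of(n,'reader_glass'):
        if n!='wrist':
            p=atz(C,m['position'],.042)
            if np.hypot(p[0]-.63,p[1]-.18)<.05: G.append((C,m['position'],p))
L=dict(fixture=(0,0,0),top_tray=(0,0,.034),tab_top=(-.066,.044,.088),lower_tray=(0,0,.022))
def pt(v,q):
    l=(-.136+v[3],-.022,.085) if q=='keeper_post' else L[q]
    c,s=np.cos(v[2]),np.sin(v[2]);return np.array([v[0]+c*l[0]-s*l[1],v[1]+s*l[0]+c*l[1],l[2]])
def f(v):
    r=[]
    for C,q,p,n in obs:
        P=pt(v,q);d=np.linalg.norm(P-C[4][:3,3]);r+=list((proj(C,P)-p)*d/C[0]*1000)
    return r
S=least_squares(f,[.58,-.195,-.16,.005],loss='soft_l1',x_scale=[.1,.1,.1,.01]);v=S.x
print(v,np.degrees(v[2]))
for (C,q,p,n),e in zip(obs,np.reshape(f(v),(-1,2))):print(n,q,p.round(),e.round(1))
print('post',pt(v,'keeper_post'),'tab',pt(v,'tab_top'));print('glass',[g[2].round(3) for g in G])
E
python3 b.py
```

```text
[ 0.7618 -0.097   0.2301] [[0.158, 0.987, 0.001], [0.987, -0.158, -0.0], [-0.0, 0.001, -1.0]] 0.5971210356983192 1.85
[ 0.5810433  -0.19529597 -0.24220136  0.0031725 ] -13.87711545494119
scene fixture [224. 252.] [ 2.1 -2.9]
scene keeper_post [195. 207.] [ 5.5 -4.8]
scene tab_top [228. 215.] [-2.7 -7.2]
scene top_tray [224. 246.] [-1.7 -3.3]
scene lower_tray [225. 249.] [-3.3 -7. ]
side fixture [280. 291.] [4.9 2.7]
side keeper_post [218. 256.] [-1.7  0.6]
side tab_top [254. 245.] [ 6.7 -4.9]
side top_tray [282. 282.] [ 0.7 -4.8]
side lower_tray [279. 284.] [ 7.4 -1. ]
wrist keeper_post [ 32. 308.] [1.4 0.3]
wrist tab_top [ 77. 263.] [1.5 2.6]
wrist top_tray [159. 279.] [-0.7  1.2]
post [ 0.44681624 -0.18479645  0.085     ] tab [ 0.52752266 -0.13675076  0.088     ]
glass [array([0.625, 0.182, 0.042]), array([0.625, 0.175, 0.042])]
```

View pics/wrist1.png

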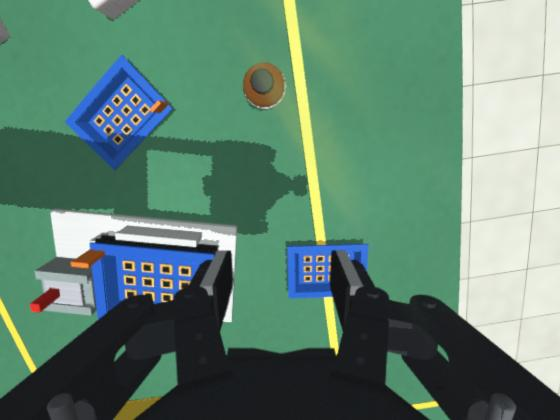

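The wrist picture shows the fixture nest at (140,270), the red post at (45,300) and the orange tab at (88,259). The loose trays at (118,112) and (327,270) are visibly smaller. Tool x turns out to run along world +y, so I'll go above the nest and turn to close across the fixture's y.

step_arm:
  targets: "-12 -45 0 -8.5; -24 -90 0 -17; -45 -135 0 -25.5; -70 -180 0 -34; -95 -220 0 -42.5; -110 -245 0 -51; -110 -245 0 -59.5; -110 -245 0 -68; -110 -245 0 -76.5; -110 -245 0 -85; -110 -245 0 -85; -110 -245 0 -85"

```text
t: 4.1
tcp_pos: [0.5009, -0.1654, 0.2315]
tool_rot: [0.123, 0.992, -0.0, 0.0]
force: [-0.2, -0.1, 0.4]
finger_gap: 0.603
gripper_force: 0.0
```

```bash
python3 b.py; cp pics/wrist1.png pics/wrist2.png
```

```text
[ 0.5009 -0.1654  0.2315] [[-0.97, 0.245, 0.0], [0.245, 0.97, -0.0], [-0.0, -0.0, -1.0]] 0.6025547007098638 4.1
[ 0.58037276 -0.19758377 -0.24520968  0.00558733] -14.049479625140032
scene fixture [221. 250.] [7.4 4.3]
scene keeper_post [194. 208.] [ 7.  -5.1]
scene tab_top [223. 212.] [8.6 1. ]
scene top_tray [223. 244.] [0.5 2.3]
side fixture [282. 291.] [-0.1  4.2]
side keeper_post [219. 256.] [-1.1  1.5]
side tab_top [258. 243.] [-1.  -0.1]
side top_tray [284. 282.] [-4.  -2.7]
wrist keeper_post [249. 148.] [-2.4  2. ]
wrist tab_top [312. 216.] [ 0.7 -1. ]
wrist top_tray [276. 252.] [-5.6 -0.7]
post [ 0.44852048 -0.18726673  0.085     ] tab [ 0.52702848 -0.13887783  0.088     ]
glass [array([0.628, 0.187, 0.042]), array([0.635, 0.186, 0.042])]
```

View pics/wrist2.png

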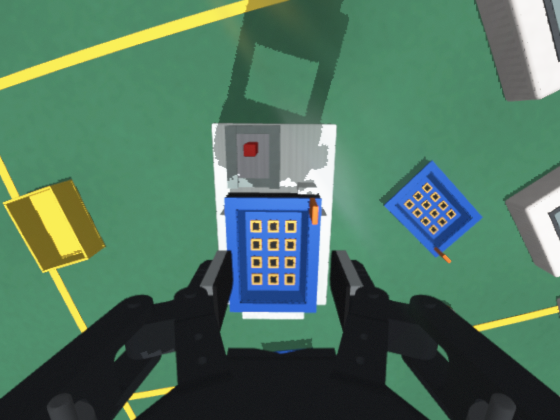

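The view is aligned with the nest: post top at (250,149), tab fin at (315,211), and the largest tray seated. Next I'll refine both points by colour.

```bash
cat > c.py <<'E'
from h import *
C=cal('wrist');im=cv2.imread('pics/wrist2.png');s=manip.sense()
hsv=cv2.cvtColor(im,cv2.COLOR_BGR2HSV);H,S_,V=cv2.split(hsv)
Rt=R.from_quat(s['tool_rot']).as_matrix()
for nm,m,z,box in(('post',((H<5)|(H>175))&(S_>150)&(V>60),.085,(235,135,270,165)),('tab',(H>=6)&(H<18)&(S_>150)&(V>60),.088,(300,190,330,235))):
    k=np.zeros_like(m);x0,y0,x1,y1=box;k[y0:y1,x0:x1]=m[y0:y1,x0:x1]
    ys,xs=np.nonzero(k);print(nm,len(xs),xs.min(),xs.max(),ys.min(),ys.max(),xs.mean(),ys.mean())
    for q in((xs.mean(),ys.mean()),(xs.min(),ys.min()),(xs.max(),ys.max())):
        P=atz(C,q,z);print(P.round(4),'tool mm',(Rt.T@(P-s['tcp_pos'])*1000).round(1))
a=cv2.resize(im[130:240,225:335],None,fx=5,fy=5,interpolation=2);cv2.imwrite('pics/crop.png',a)
E
python3 c.py
```

```text
post 162 244 256 143 155 250.02469135802468 149.03703703703704
[ 0.4482 -0.1834  0.085 ] tool mm [ 46.6 -30.3 146.3]
[ 0.4413 -0.1875  0.085 ] tool mm [ 52.4 -35.9 146.3]
[ 0.4551 -0.1793  0.085 ] tool mm [ 40.9 -24.7 146.3]
tab 143 310 317 198 223 313.44055944055947 210.95104895104896
[ 0.5231 -0.1375  0.088 ] tool mm [-14.9  32.4 143.3]
[ 0.509  -0.1379  0.088 ] tool mm [ -1.3  28.5 143.3]
[ 0.5366 -0.1367  0.088 ] tool mm [-27.8  36.4 143.3]
```

View pics/crop.png

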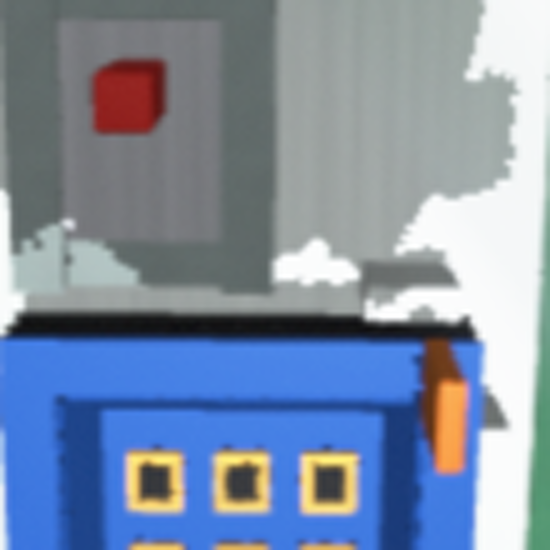

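The crop shows the post's top face centred at image (250,150) and the tab's top face at (315,215). That puts keeper travel at about 5.6 mm. I'll go down over the post.

step_arm:
  targets: "23 -15 40 0; 46 -30.5 85 0; 46 -30.5 125 0; 46 -30.5 150 0; 46 -30.5 165 0; 46 -30.5 174 0; 46 -30.5 174 0; 46 -30.5 174 0"

```text
t: 5.95
tcp_pos: [0.4493, -0.184, 0.0578]
tool_rot: [0.122, 0.993, -0.0, 0.0]
force: [-0.1, 0.1, 0.5]
finger_gap: 0.602
gripper_force: 0.0
```

step_arm:
  targets: "0 0 0 0; 0 0 0 0; 0 0 0 0; 0 0 0 0; 0 0 0 0; 0 0 0 0; 0 0 0 0; 0 0 0 0"
  gripper: 1
  squeeze: 30

```text
t: 6.75
tcp_pos: [0.4492, -0.1843, 0.0581]
tool_rot: [0.122, 0.993, -0.001, 0.001]
force: [-1.3, -1.5, 5.8]
finger_gap: 0.132
gripper_force: 33.8
```

Gripped at about 12 mm. Sliding home, slowly.

step_arm:
  targets: "-5 0 0 0; -10 0 0 0; -15 0 0 0; -20 0 0 0; -25 0 0 0; -28 0 0 0; -30 0 0 0; -31 0 0 0; -32 0 0 0; -32 0 0 0; -32 0 0 0"

```text
t: 7.85
tcp_pos: [0.4788, -0.1919, 0.0581]
tool_rot: [0.122, 0.993, -0.0, -0.001]
force: [-4.5, -3.6, 8.2]
finger_gap: 0.129
gripper_force: 34.1
```

step_arm:
  targets: "-1 0 0 0; -2 0 0 0; -3 0 0 0; -4 0 0 0; -4 0 0 0; -4 0 0 0"

```text
t: 8.45
tcp_pos: [0.4788, -0.1918, 0.0581]
tool_rot: [0.121, 0.993, 0.001, -0.005]
force: [-13.9, -4.6, 14.1]
finger_gap: 0.131
gripper_force: 34.9
```

It's at the hard stop: force rose to 14 N with no further motion. I'll ease off, open, raise and look.

step_arm:
  targets: "3 0 0 0; 4 0 0 0; 4 0 0 0"

```text
t: 8.75
tcp_pos: [0.4788, -0.1919, 0.0581]
tool_rot: [0.122, 0.993, -0.0, -0.001]
force: [-5.1, -3.0, 7.8]
finger_gap: 0.133
gripper_force: 34.0
```

step_arm:
  targets: "0 0 0 0; 0 0 0 0; 0 0 0 0; 0 0 0 0; 0 0 -30 0; 0 0 -80 0; -10 30 -110 0; -20 60 -140 0; -20 60 -140 0; -20 60 -140 0; -20 60 -140 0"
  gripper: 0.55

```text
t: 9.85
tcp_pos: [0.5124, -0.1381, 0.196]
tool_rot: [0.122, 0.993, 0.0, -0.002]
force: [-0.4, 0.4, 0.1]
finger_gap: 0.457
gripper_force: 0.0
```

Run:
```python
from h import *
s=manip.sense();im=manip.snapshot('wrist')[...,::-1];cv2.imwrite('pics/wrist3.png',im)
C=cal('wrist');Rt=R.from_quat(s['tool_rot']).as_matrix();print(s['tcp_pos'],s['t'],np.degrees(2*np.arctan(s['tool_rot'][0]/s['tool_rot'][1])))
for q,z in(('keeper_post',.085),('tab_top',.088)):
    for m in manip.mark_of('wrist',q):
        P=atz(C,m['position'],z);print(q,m['p'],np.round(m['position']),P.round(4),(Rt.T@(P-s['tcp_pos'])*1000).round(1))
x,y=[int(v) for v in manip.mark_of('wrist','tab_top')[0]['position']]
x0,y0=200,120
print(x,y);cv2.imwrite('pics/crop3.png',cv2.resize(im[y0:y0+120,x0:x0+160],None,fx=5,fy=5,interpolation=2))
```

```text
[ 0.51243346 -0.13805202  0.19599896] 9.85 14.01095572306828
keeper_post 0.71 [212. 184.] [ 0.4776 -0.192   0.085 ] [ 20.4 -60.8 111. ]
keeper_post 0.64 [248. 261.] [ 0.5572 -0.1823  0.085 ] [-54.5 -32.1 110.8]
tab_top 0.79 [284. 224.] [ 0.5284 -0.1403  0.088 ] [-16.3   1.6 107.9]
tab_top 0.58 [442. 271.] [ 0.6114 -0.005   0.088 ] [-64.2 153.1 107.9]
tab_top 0.37 [ 25. 229.] [ 0.4748 -0.3758  0.088 ] [ -21.3 -239.8  107.8]
283 224
```

View pics/crop3.png

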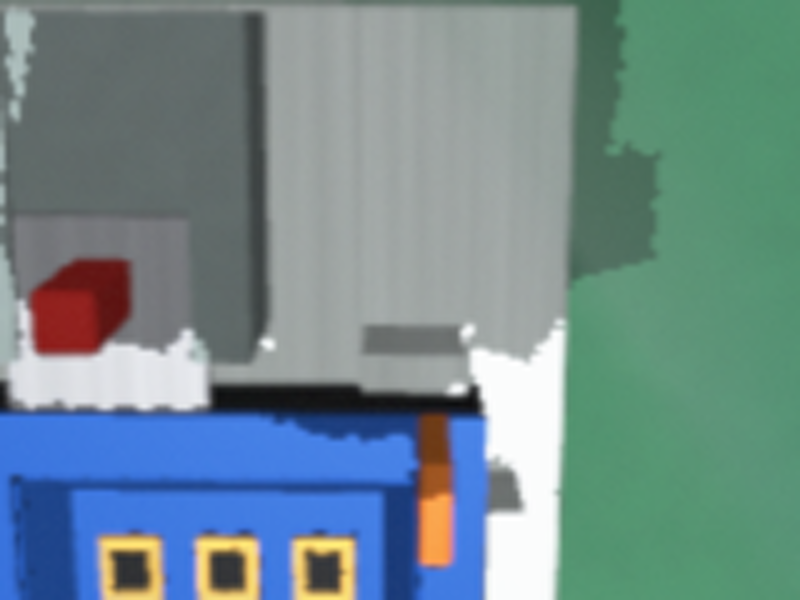

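The crop shows the keeper tip over the black rim, post top at image (213,184) and tab top at (287,223). I'll move over the tab and go down.

step_arm:
  targets: "-15 5 30 0; -15 5 65 0; -15 5 95 0; -15 5 115 0; -15 5 128 0; -15 5 136 0; -15 5 136 0; -15 5 136 0"

```text
t: 10.85
tcp_pos: [0.53, -0.1373, 0.0619]
tool_rot: [0.122, 0.993, -0.0, 0.001]
force: [0.3, 0.0, 0.2]
finger_gap: 0.45
gripper_force: 0.0
```

step_arm:
  targets: "0 0 0 0; 0 0 0 0; 0 0 0 0; 0 0 0 0; 0 0 0 0; 0 0 0 0; 0 0 0 0; 0 0 0 0"
  gripper: 1
  squeeze: 35

```text
t: 11.65
tcp_pos: [0.53, -0.1371, 0.0621]
tool_rot: [0.122, 0.993, -0.0, 0.001]
force: [-0.5, 0.2, 6.1]
finger_gap: 0.061
gripper_force: 37.4
```

Run:
```python
from h import *
im=manip.snapshot('wrist')[...,::-1];im2=manip.snapshot('side')[...,::-1]
a=cv2.resize(im[100:380,130:430],(400,373));b=cv2.resize(im2[190:330,180:360],(400,311))
cv2.imwrite('pics/g4.png',np.hstack([a[:311],b]))
```

```text
(no output)
```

View pics/g4.png

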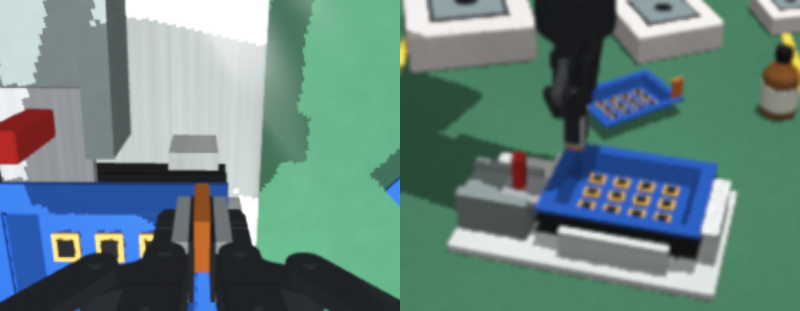

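The fingers hold the tab (gap about 5 mm) and the tray is seated. Peeling along an arc about the far edge.

step_arm:
  targets: "-0.9 0 -2 0; -1.7 0 -4.2 0; -2.6 0 -6.3 0; -3.6 0 -8.3 0; -4.6 0 -10.4 0; -5.6 0 -12.4 0; -6.6 0 -14.4 0; -7.7 0 -16.4 0; -7.7 0 -16.4 0; -7.7 0 -16.4 0"

```text
t: 12.75
tcp_pos: [0.5372, -0.1388, 0.0779]
tool_rot: [0.122, 0.993, -0.0, 0.0]
force: [-0.4, 0.3, -0.7]
finger_gap: 0.062
gripper_force: 36.4
```

Run:
```python
from h import *
im=manip.snapshot('wrist')[...,::-1];im2=manip.snapshot('side')[...,::-1]
print(manip.sense()['ft_torque'])
a=cv2.resize(im[100:380,130:430],(400,373));b=cv2.resize(im2[190:330,180:360],(400,311))
cv2.imwrite('pics/g5.png',np.hstack([a[:311],b]))
```

```text
[ 0.07314669  0.02593213 -0.02614854]
```

View pics/g5.png

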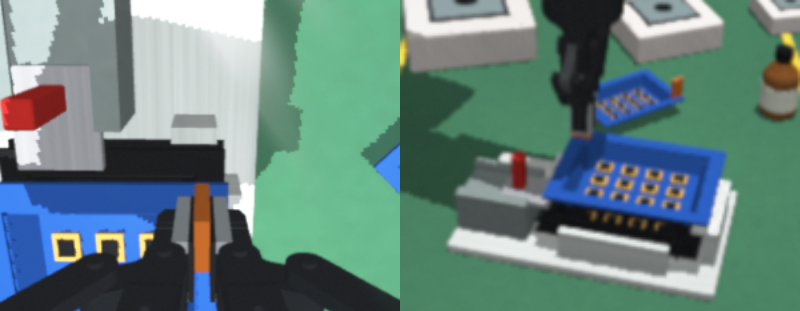

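The side view and the -0.7 N force suggest the whole tray came free nearly level, because the grip was stiff and didn't let it turn. I'll measure its tilt by fitting the blue silhouette.

```bash
cat > t.py <<'E'
from h import *
import sys
YAW=np.radians(-14.02);Rf=R.from_euler('z',YAW).as_matrix()
TAB=np.array([-.066,.044,.047])
TCP0=np.array([.530,-.1371,.0621])          # TCP when grasped
def blue(im):
    h=cv2.cvtColor(im,cv2.COLOR_RGB2HSV);return ((h[...,0]>105)&(h[...,0]<125)&(h[...,1]>120)&(h[...,2]>40)).astype(np.uint8)
def corners(a,b,z):return [(sx*a/2,sy*b/2,z) for sx in(-1,1) for sy in(-1,1)]
PT=np.array(corners(.15,.11,.02)+corners(.15,.11,.017)+corners(.11,.07,0))
G0=np.r_[.5803,-.1966,.034]+Rf@TAB
def sil(C,G,yaw,th,off=(0,0)):
    M=R.from_euler('zy',[yaw,th]).as_matrix()
    uv=np.array([proj(C,G+M@(p-TAB)) for p in PT])+off
    k=np.zeros((420,560),np.uint8);cv2.fillConvexPoly(k,cv2.convexHull(np.round(uv*16).astype(np.int32)),1,shift=4);return k
def iou(a,b,d):
    w=cv2.dilate(d,np.ones((25,25),np.uint8))
    a=a*w;return (a&b).sum()/((a|b).sum())
def fill(m):
    return cv2.morphologyEx(m,cv2.MORPH_CLOSE,np.ones((9,9),np.uint8))
def measure(dyaw=0):
    s=manip.sense();T=np.array(s['tcp_pos']);out={}
    tot=0;ths=np.radians(np.arange(-10,21,1.))
    for n in('side','scene'):
        C=cal(n);ref=fill(blue(np.load(f'{n}0.npy')))
        k0=sil(C,G0,YAW,0)
        best=max(((iou(ref,sil(C,G0,YAW,0,(a,b)),k0),a,b) for a in np.arange(-6,6.1,1) for b in np.arange(-6,6.1,1)))
        m=fill(blue(manip.snapshot(n)));G=G0+T-TCP0
        sc=np.array([iou(m,sil(C,G,YAW+dyaw,t,best[1:]),sil(C,G,YAW+dyaw,t)) for t in ths]);tot=tot+sc
        print(n,'ref',np.round(best,2),'best deg',np.degrees(ths[sc.argmax()]).round(1),sc.max().round(3),'at0',sc[10].round(3))
    print('joint',np.degrees(ths[tot.argmax()]).round(1),'tcp',T.round(4),'t',s['t'],s['force'])
if __name__=='__main__':measure(np.radians(float(sys.argv[1])) if len(sys.argv)>1 else 0)
E
python3 t.py
```

```text
side ref [0.92 0.   1.  ] best deg 0.0 0.851 at0 0.851
scene ref [0.93 0.   0.  ] best deg -1.0 0.944 at0 0.935
joint 0.0 tcp [ 0.5369 -0.1387  0.0777] t 12.85 [-0.27069068  0.41378085 -0.73953827]
```

The tilt is 0°, so the tray is free and rigid in the grip. I'll lower it back into its seat, then peel again at minimum grip while pushing +x. The seat walls sit below the grip point, so they will turn the tray tab-end up.

step_arm:
  targets: "3 0 0 0; 7.7 0 0 0; 7.7 0 0 0; 7.7 0 3 0; 7.7 0 6 0; 7.7 0 9 0; 7.7 0 11 0; 7.7 0 13 0; 7.7 0 15 0; 7.7 0 16.4 0; 7.7 0 17.5 0; 7.7 0 17.5 0"

```text
t: 14.15
tcp_pos: [0.5293, -0.136, 0.0645]
tool_rot: [0.121, 0.993, -0.0, 0.0]
force: [-7.1, 6.0, 32.4]
finger_gap: 0.063
gripper_force: 45.8
```

step_arm:
  targets: "0 0 0 0; 0 0 0 0; 0 0 0 0"
  squeeze: 20

```text
t: 14.45
tcp_pos: [0.5293, -0.136, 0.0645]
tool_rot: [0.121, 0.993, -0.0, 0.001]
force: [-7.6, 6.0, 32.9]
finger_gap: 0.064
gripper_force: 45.5
```

step_arm:
  targets: "-1 0 0 0; -2 0 0 0; -3 0 0 0; -4 0 0 0; -4 0 0 0"

```text
t: 14.95
tcp_pos: [0.5297, -0.1356, 0.0641]
tool_rot: [0.121, 0.993, 0.001, -0.003]
force: [-11.9, 7.3, 35.8]
finger_gap: 0.066
gripper_force: 48.1
```

step_arm:
  targets: "2 0 -2 0; 4 0 -4 0; 4 0 -4 0; 4 0 -4 0"

```text
t: 15.35
tcp_pos: [0.5295, -0.1368, 0.0658]
tool_rot: [0.122, 0.993, -0.0, 0.0]
force: [-2.9, 1.7, 11.6]
finger_gap: 0.063
gripper_force: 38.8
```

```bash
python3 t.py; python3 -c "
from h import *
s=manip.sense();print(s['gripper_force'],s['ft_torque'])"
```

```text
side ref [0.92 0.   1.  ] best deg -1.0 0.881 at0 0.879
scene ref [0.93 0.   0.  ] best deg -2.0 0.941 at0 0.938
joint -2.0 tcp [ 0.5295 -0.1368  0.0658] t 15.35 [-2.8814461   1.70059292 11.6440851 ]
38.796350955963135 [ 0.03199484  0.49378645 -0.04826421]
```

The studs are catching and the tray isn't fully seated. I'll release it so it settles, then check.

step_arm:
  targets: "0 0 0 0; 0 0 0 0; 0 0 0 0; 0 0 0 0; 0 0 -30 0; 0 0 -70 0; 30 0 -110 0; 60 0 -130 0; 60 0 -130 0; 60 0 -130 0"
  gripper: 0.5
  squeeze: 20

```text
t: 16.45
tcp_pos: [0.4713, -0.1225, 0.1947]
tool_rot: [0.122, 0.993, -0.0, 0.001]
force: [0.2, 0.4, -0.1]
finger_gap: 0.502
gripper_force: 0.0
```

```bash
cat > u.py <<'E'
from t import *
from scipy.optimize import minimize
# free tray pose fit: x,y,z shift, pitch, roll vs seated reference
D={}
for n in('side','scene'):
    C=cal(n);ref=fill(blue(np.load(f'{n}0.npy')));k0=sil(C,G0,YAW,0)
    b=max(((iou(ref,sil(C,G0,YAW,0,(a,b)),k0),a,b) for a in np.arange(-3,3.1,.5) for b in np.arange(-3,3.1,.5)))[1:]
    im=manip.snapshot(n);cv2.imwrite(f'pics/u_{n}.png',im[...,::-1]);m=fill(blue(im));D[n]=(C,b,m)
    # direct shift of mask vs ref
    w=cv2.dilate(k0,np.ones((15,15),np.uint8))
    for nm,q in(('ref',ref*w),('now',m*w)):
        ys,xs=np.nonzero(q);print(n,nm,len(xs),xs.mean().round(2),ys.mean().round(2),xs.min(),xs.max(),ys.min(),ys.max())
def sc(v):
    return -sum(iou(m,sil(C,G0+Rf@np.array([v[0],0,v[1]])/1000,YAW,np.radians(v[2]),b),sil(C,G0,YAW,0)) for C,b,m in D.values())
best=min(((sc((x,z,t)),x,z,t) for x in(-4,-2,0,2,4) for z in range(-3,11,1) for t in range(-4,9)))
print(best,sc((0,0,0)))
E
python3 u.py
```

```text
side ref 2500 282.6 275.32 240 321 247 297
side now 2517 282.66 272.97 241 322 246 296
scene ref 1666 222.55 242.9 196 250 217 269
scene now 1675 222.34 242.0 195 250 217 268
(np.float64(-1.8453454949205659), 0, 4, -1) -1.764840583839919
```

The tray sits about 3–4 mm high, with its studs only partly in. I'll press it home at the centre of its floor with shut fingers.

step_arm:
  targets: "-40 -15 0 0; -85 -30 0 0; -125 -45 0 0; -125 -45 40 0; -125 -45 80 0; -125 -45 115 0; -125 -45 135 0; -125 -45 145 0; -125 -45 150 0; -125 -45 150 0; -125 -45 150 0"
  gripper: 1

```text
t: 17.65
tcp_pos: [0.5827, -0.1968, 0.0452]
tool_rot: [0.122, 0.993, -0.0, 0.001]
force: [0.4, -0.4, -0.7]
finger_gap: -0.003
gripper_force: 0.0
```

step_arm:
  targets: "0 0 2 0; 0 0 4 0; 0 0 6 0; 0 0 7 0; 0 0 7 0"

```text
t: 18.15
tcp_pos: [0.5827, -0.1968, 0.0417]
tool_rot: [0.122, 0.993, -0.001, 0.002]
force: [-4.5, 2.5, 21.9]
finger_gap: -0.003
gripper_force: 10.6
```

step_arm:
  targets: "0 0 1.5 0; 0 0 3 0; 0 0 4 0; 0 0 4 0; 0 0 4 0"

```text
t: 18.65
tcp_pos: [0.5828, -0.1969, 0.0412]
tool_rot: [0.121, 0.993, -0.001, 0.002]
force: [-9.3, 4.2, 41.2]
finger_gap: -0.004
gripper_force: 20.6
```

step_arm:
  targets: "0 0 -30 0; 0 0 -70 0; 60 30 -110 0; 110 45 -150 0; 125 45 -150 0; 125 45 -150 0; 125 45 -150 0; 125 45 -150 0"
  gripper: 0.5

```text
t: 19.45
tcp_pos: [0.4727, -0.1233, 0.1835]
tool_rot: [0.122, 0.993, -0.001, 0.001]
force: [-0.4, -0.1, -0.7]
finger_gap: 0.504
gripper_force: 0.0
```

```bash
python3 u.py
python3 - <<'E'
import cv2,numpy as np
a=cv2.cvtColor(np.load('side0.npy'),cv2.COLOR_RGB2BGR);b=cv2.imread('pics/u_side.png')
f=lambda q:cv2.resize(q[225:310,195:345],(780,442))[:,:]
cv2.imwrite('pics/cmp.png',np.vstack([f(a)[60:360],f(b)[60:360]]))
E
```

```text
side ref 2500 282.6 275.32 240 321 247 297
side now 2513 282.68 273.01 241 322 246 296
scene ref 1666 222.55 242.9 196 250 217 269
scene now 1672 222.37 241.96 195 250 217 268
(np.float64(-1.8486777713919138), 0, 6, 0) -1.7625085394179534
```

View pics/cmp.png

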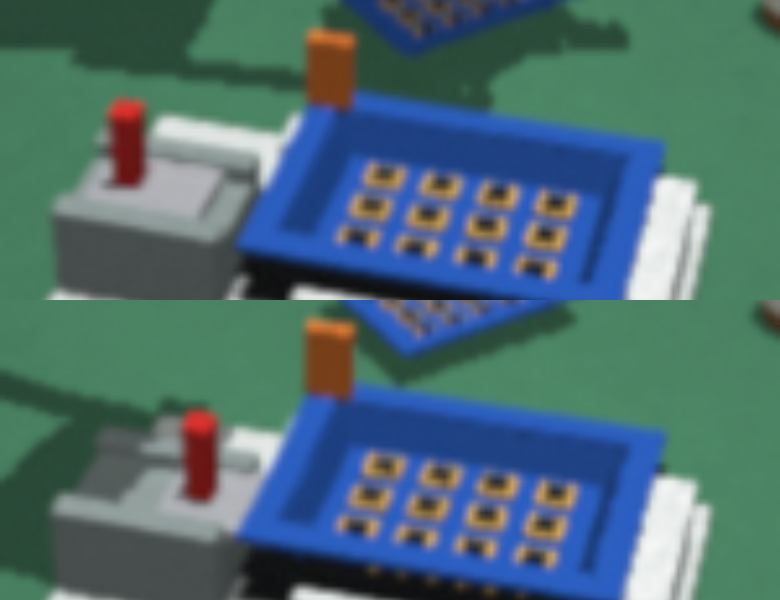

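Top row: seated at the start. Bottom row: now level but about 5 mm high, resting on its studs, with the keeper home. Pressing doesn't help. Step 2 can still be met by tilting about the far edge, so I'll pinch the tab tip lightly, using closure rather than squeeze, so the tray can pivot.

step_arm:
  targets: "-25 0 30 0; -53 1 60 0; -53 1 85 0; -53 1 101 0; -53 1 101 0; -53 1 101 0"

```text
t: 20.15
tcp_pos: [0.5233, -0.1345, 0.0813]
tool_rot: [0.122, 0.993, 0.0, -0.001]
force: [-0.0, 0.3, -0.1]
finger_gap: 0.498
gripper_force: 0.0
```

step_arm:
  targets: "0 0 0 0; 0 0 0 0; 0 0 0 0; 0 0 0 0; 0 0 0 0; 0 0 0 0"
  gripper: 0.93
  squeeze: 20

```text
t: 20.75
tcp_pos: [0.5231, -0.1343, 0.0826]
tool_rot: [0.122, 0.993, -0.0, 0.0]
force: [0.1, 0.3, 1.9]
finger_gap: 0.071
gripper_force: 1.4
```

step_arm:
  targets: "0 0 0 0; 0 0 0 0"
  gripper: 0.937

```text
t: 20.95
tcp_pos: [0.523, -0.1342, 0.0825]
tool_rot: [0.122, 0.993, -0.0, 0.0]
force: [-0.8, 0.4, 2.1]
finger_gap: 0.064
gripper_force: 10.9
```

step_arm:
  targets: "-1 0 -2 0; -2 0 -4 0; -3 0 -6 0; -4 0 -8 0; -4 0 -8 0"

```text
t: 21.45
tcp_pos: [0.5272, -0.1353, 0.0904]
tool_rot: [0.122, 0.993, -0.0, 0.0]
force: [0.4, -0.6, -1.4]
finger_gap: 0.066
gripper_force: 10.5
```

```bash
cat > w.py <<'E'
from t import *
# two-parameter fit: pinch-point height shift dz and pitch, x shift
D={}
for n in('side','scene'):
    C=cal(n);ref=fill(blue(np.load(f'{n}0.npy')));k0=sil(C,G0,YAW,0)
    b=max(((iou(ref,sil(C,G0,YAW,0,(a,b)),k0),a,b) for a in np.arange(-3,3.1,.5) for b in np.arange(-3,3.1,.5)))[1:]
    D[n]=(C,b,fill(blue(manip.snapshot(n))))
def sc(v):
    return -sum(iou(m,sil(C,G0+Rf@np.array([v[0],0,v[1]])/1000,YAW,np.radians(v[2]),b),sil(C,G0,YAW,0)) for C,b,m in D.values())
r=sorted((sc((x,z,t)),x,z,t) for x in range(-6,21,3) for z in range(0,50,3) for t in range(-6,25,3))[:1]
r=sorted((sc((x,z,t)),x,z,t) for x in range(r[0][1]-2,r[0][1]+3) for z in range(r[0][2]-3,r[0][2]+4) for t in range(r[0][3]-3,r[0][3]+4))[:5]
for e in r:
    M=R.from_euler('y',e[3],degrees=True).as_matrix();h=M@(np.array([.055,-.035,0])-TAB)+TAB;tt=M@(np.array([-.066,.044,.054])-TAB)
    print(np.round(e,3),'heel above seat mm',round(h[2]*1000+e[2],1),'tab up',round((tt[2]-.007)*1000+e[2],1))
E
python3 w.py
```

```text
[-1.833  5.    13.     0.   ] heel above seat mm 13.0 tab up 13.0
[-1.829  3.    10.    -3.   ] heel above seat mm 16.4 tab up 10.0
[-1.827  4.    12.    -3.   ] heel above seat mm 18.4 tab up 12.0
[-1.826  3.    11.    -3.   ] heel above seat mm 17.4 tab up 11.0
[-1.826  4.    12.    -1.   ] heel above seat mm 14.1 tab up 12.0
```

It's still rigid at 10 N. I'll loosen slightly so the far end droops back onto its seat.

step_arm:
  targets: "0 0 0 0; 0 0 0 0; 0 0 0 0"
  gripper: 0.932

```text
t: 21.85
tcp_pos: [0.5268, -0.1352, 0.0902]
tool_rot: [0.122, 0.993, 0.0, -0.0]
force: [-0.3, 0.9, -0.8]
finger_gap: 0.066
gripper_force: 4.9
```

```bash
python3 w.py
```

```text
[-1.851  3.    10.     0.   ] heel above seat mm 10.0 tab up 10.0
[-1.851  2.     9.     0.   ] heel above seat mm 9.0 tab up 9.0
[-1.849  3.    10.     1.   ] heel above seat mm 7.9 tab up 10.0
[-1.843  3.    11.     0.   ] heel above seat mm 11.0 tab up 11.0
[-1.841  4.    10.     1.   ] heel above seat mm 7.9 tab up 10.0
```

step_arm:
  targets: "-0.5 0 -1.5 0; -1 0 -3 0; -2 0 -4.5 0; -3 0 -6 0; -3.5 0 -7.5 0; -4 0 -9 0; -4 0 -9 0; -4 0 -9 0"
  gripper: 0.931

```text
t: 22.75
tcp_pos: [0.5308, -0.1362, 0.0993]
tool_rot: [0.122, 0.993, -0.0, 0.0]
force: [-0.3, 0.2, -0.9]
finger_gap: 0.075
gripper_force: 3.7
```

```bash
python3 w.py
```

```text
[-1.842  7.    20.     6.   ] heel above seat mm 7.6 tab up 20.0
[-1.838  6.    19.     5.   ] heel above seat mm 8.6 tab up 19.0
[-1.838  8.    20.     6.   ] heel above seat mm 7.6 tab up 20.0
[-1.836  7.    19.     5.   ] heel above seat mm 8.6 tab up 19.0
[-1.834  6.    18.     5.   ] heel above seat mm 7.6 tab up 18.0
```

It's pivoting: tilt about 6°, tab +20 mm, heel about +7.6 mm. Continue raising, then firm up and lower the heel.

step_arm:
  targets: "-1 0 -1.5 0; -2 0 -3 0; -3 0 -4.5 0; -4 0 -6 0; -5 0 -7.5 0; -6 0 -9 0; -6 0 -9 0; -6 0 -9 0"

```text
t: 23.65
tcp_pos: [0.5366, -0.1377, 0.1083]
tool_rot: [0.122, 0.993, -0.0, 0.0]
force: [-0.3, -0.2, 0.0]
finger_gap: 0.069
gripper_force: 3.7
```

```bash
python3 w.py
```

```text
[-1.843 12.    27.     9.   ] heel above seat mm 8.7 tab up 26.9
[-1.839 13.    29.    10.   ] heel above seat mm 8.7 tab up 28.9
[-1.838 11.    26.     9.   ] heel above seat mm 7.7 tab up 25.9
[-1.837 13.    28.    10.   ] heel above seat mm 7.7 tab up 27.9
[-1.836 12.    28.    10.   ] heel above seat mm 7.7 tab up 27.9
```

step_arm:
  targets: "0 0 0 0; 0 0 0 0; 1 0 0 0; 2 0 1 0; 3 0 2 0; 3 0 3 0; 3 0 4 0; 3 0 5 0; 3 0 6 0; 3 0 6 0; 3 0 6 0"
  gripper: 0.938

```text
t: 24.85
tcp_pos: [0.5336, -0.1369, 0.1022]
tool_rot: [0.122, 0.993, -0.0, -0.0]
force: [-1.0, 0.5, 1.2]
finger_gap: 0.066
gripper_force: 12.1
```

```bash
python3 w.py
```

```text
[-1.844 10.    23.     8.   ] heel above seat mm 6.6 tab up 22.9
[-1.843 11.    23.     8.   ] heel above seat mm 6.6 tab up 22.9
[-1.841 10.    22.     7.   ] heel above seat mm 7.6 tab up 21.9
[-1.836 10.    22.     8.   ] heel above seat mm 5.6 tab up 21.9
[-1.835 10.    21.     6.   ] heel above seat mm 8.6 tab up 21.0
```

The tray is in light contact with the heel about 6.6 mm up, so it's a bit too far in +x. I'll shift back in x while pressing gently.

step_arm:
  targets: "0.7 0 0.5 0; 1.4 0 1 0; 2.1 0 1.5 0; 2.8 0 2 0; 3 0 2.5 0; 3 0 2.5 0"

```text
t: 25.55
tcp_pos: [0.5308, -0.1362, 0.0996]
tool_rot: [0.122, 0.993, -0.0, 0.0]
force: [0.4, -0.6, 0.6]
finger_gap: 0.068
gripper_force: 12.0
```

```bash
cat > x.py <<'E'
from t import *
from scipy.optimize import minimize
D={}
def sd(m):  # signed distance, for smooth silhouettes
    return cv2.distanceTransform(m,2,5)-cv2.distanceTransform(1-m,2,5)
def hull(C,v):
    M=R.from_euler('zyx',[YAW,np.radians(v[3]),np.radians(v[4])]).as_matrix();G=G0+Rf@np.array(v[:3])/1000
    return np.array([proj(C,G+M@(p-TAB)) for p in PT])
def cost(v,D):
    t=0
    for C,m in D.values():
        k=np.zeros((420,560),np.uint8);cv2.fillConvexPoly(k,cv2.convexHull(np.round(hull(C,v)*16).astype(np.int32)),1,cv2.LINE_AA,4)
        up=6;uv=hull(C,v);c=uv.mean(0);a=(np.round(c)-45).astype(int)
        k=np.zeros((90*up,90*up),np.uint8);cv2.fillConvexPoly(k,cv2.convexHull(np.round(((uv-a+.5)*up-.5)*16).astype(np.int32)),1,shift=4)
        k=cv2.resize(k.astype(np.float32),(90,90),interpolation=cv2.INTER_AREA)
        w=cv2.dilate((k>0).astype(np.uint8),np.ones((9,9)));mm=m[a[1]:a[1]+90,a[0]:a[0]+90]
        t+=np.abs(k-mm*w).sum()
    return t
def fit(D,v0):
    r=None
    for sc in(4,2,1):
        r=minimize(cost,v0 if r is None else r.x,args=(D,),method='Nelder-Mead',options=dict(initial_simplex=np.array([v0 if r is None else r.x]+[(np.array(v0) if r is None else r.x)+sc*np.eye(5)[i] for i in range(5)]),maxiter=250))
    return r
if __name__=='__main__':
    v0=[float(a) for a in sys.argv[1:6]]
    ref={n:(cal(n),fill(blue(np.load(n+'0.npy')))) for n in('side','scene')}
    now={n:(cal(n),fill(blue(manip.snapshot(n)))) for n in('side','scene')}
    import os
    if not os.path.exists('ref.npy'): np.save('ref.npy',fit(ref,[0]*5).x)
    a=np.load('ref.npy');b=fit(now,v0);print(a.round(2),b.x.round(2),b.fun.round(1));d=b.x-a;print('change x y z pitch roll',d.round(2))
    M=R.from_euler('yx',d[3:],degrees=True).as_matrix()
    for nm,p in(('heel',(.055,-.035,0)),('tab',(-.066,.044,.054)),('org',(0,0,0))):
        print(nm,(((M@(np.array(p)-TAB)+TAB-p)*1000)+d[:3]).round(1))
    if len(sys.argv)>6:
        old={n:(cal(n),fill(blue(cv2.imread(f'pics/u_{n}.png')[...,::-1].copy()))) for n in('side','scene')}
        b=fit(old,[0,0,5,0,0]);print('resting',(b.x-a).round(2),b.fun)
E
python3 x.py 8 0 22 8 0 old
```

```text
[ 0.16 -0.88 -2.32 -0.33  0.24] [ 6.97  1.07 16.82  6.34  0.73] 277.8
change x y z pitch roll [ 6.82  1.95 19.15  6.67  0.48]
heel [0.5 2.5 4.7]
tab [ 7.6  1.9 19.1]
org [ 0.9  2.4 11.4]
resting [-0.17 -0.19  4.42 -0.17 -0.47] 194.25
```

The fit gives the heel about +4.7 mm and the tab +19 mm, so step 2 should be met. I'll go a little lower for margin.

step_arm:
  targets: "0.3 -0.5 0.7 0; 0.6 -1 1.4 0; 0.8 -1 2.2 0; 0.8 -1 2.5 0; 0.8 -1 2.5 0; 0.8 -1 2.5 0"

```text
t: 26.25
tcp_pos: [0.5295, -0.1368, 0.0972]
tool_rot: [0.122, 0.993, 0.0, -0.0]
force: [-1.3, 0.4, 0.7]
finger_gap: 0.064
gripper_force: 12.0
```

```bash
python3 x.py 6 0 17 6 0
```

```text
[ 0.16 -0.88 -2.32 -0.33  0.24] [ 5.78 -0.   14.24  4.78  1.24] 255.4
change x y z pitch roll [ 5.62  0.87 16.57  5.1   1.  ]
heel [1.  1.9 4.6]
tab [ 6.2  0.8 16.5]
org [ 1.2  1.8 10.1]
```

Contact shows the heel is resting. I'll loosen briefly so the far end settles fully while the tab stays high.

step_arm:
  targets: "0 0 -0.5 0; 0.3 0 -1 0; 0.3 0 -1 0; 0.3 0 -1 0; 0.3 0 -1 0"
  gripper: 0.931

```text
t: 26.85
tcp_pos: [0.5295, -0.1369, 0.0982]
tool_rot: [0.122, 0.993, -0.0, 0.0]
force: [0.8, -0.0, -0.2]
finger_gap: 0.074
gripper_force: 3.4
```

```bash
python3 x.py 6 0 17 6 0
```

```text
[ 0.16 -0.88 -2.32 -0.33  0.24] [ 6.14 -0.23 15.92  5.5   1.74] 261.0
change x y z pitch roll [ 5.99  0.65 18.25  5.82  1.5 ]
heel [0.6 2.2 4.2]
tab [ 6.7  0.5 18.2]
org [ 0.9  2.1 10.7]
```

The heel is at about +4 mm and the tab at +18 mm, with margin. Now I'll lower it level, release, and regrip deep and firm.

step_arm:
  targets: "0.8 0 2 0; 1.6 0 4 0; 2.4 0 6 0; 3.2 0 8 0; 4 0 10 0; 4.8 0 12 0; 5.5 0 13.5 0; 5.5 0 13.5 0"

```text
t: 27.75
tcp_pos: [0.5239, -0.1355, 0.0845]
tool_rot: [0.122, 0.993, 0.0, -0.0]
force: [-0.2, -0.2, 0.0]
finger_gap: 0.071
gripper_force: 3.0
```

step_arm:
  targets: "0 0 0 0; 0 0 0 0; 0 0 0 0; -6 0 0 0; -6 0 8 0; -6 0 14 0; -6 0 18 0; -6 0 18 0; -6 0 18 0"
  gripper: 0.6

```text
t: 28.65
tcp_pos: [0.5296, -0.1369, 0.0663]
tool_rot: [0.122, 0.993, 0.0, -0.0]
force: [0.6, -0.3, -0.6]
finger_gap: 0.404
gripper_force: 0.0
```

```bash
python3 x.py 0 0 4 0 0
```

```text
[ 0.16 -0.88 -2.32 -0.33  0.24] [-0.13  0.05 -0.   -2.72 -1.5 ] 207.9
change x y z pitch roll [-0.29  0.92  2.32 -2.4  -1.74]
heel [ 1.6 -0.3  9.8]
tab [-0.6  1.1  2.3]
org [ 1.6 -0.4  6.5]
```

step_arm:
  targets: "0 0 0 0; 0 0 0 0; 0 0 0 0; 0 0 0 0; 0 0 0 0; 0 0 0 0; 0 0 0 0"
  gripper: 1
  squeeze: 40

```text
t: 29.45
tcp_pos: [0.53, -0.137, 0.0668]
tool_rot: [0.122, 0.993, -0.0, 0.0]
force: [-0.7, -0.3, 0.9]
finger_gap: 0.056
gripper_force: 42.5
```

step_arm:
  targets: "0 0 -4 0; 0 0 -9 0; 0 0 -16 0; 0 0 -28 0; 0 0 -45 0; 0 0 -65 0; 0 0 -85 0; 0 0 -105 0; 0 0 -115 0; 0 0 -120 0; 0 0 -120 0; 0 0 -120 0"

```text
t: 30.65
tcp_pos: [0.5293, -0.1367, 0.1861]
tool_rot: [0.122, 0.993, 0.0, -0.001]
force: [0.3, 1.1, -1.2]
finger_gap: 0.065
gripper_force: 42.3
```

```bash
sed -i 's/PT=np/PT=np/' t.py; python3 t.py
python3 - <<'E'
from h import *
for n in('side','scene'):
    C=cal(n);manip.snapshot(n)
    for q,z in(('reader_glass',.042),('lower_tray',.022),('keeper_post',.085)):
        for m in manip.mark_of(n,q)[:3]:print(n,q,round(m['p'],2),atz(C,m['position'],z).round(3))
print(manip.sense()['q'])
E
```

```text
side ref [0.92 0.   1.  ] best deg -1.0 0.89 at0 0.883
scene ref [0.93 0.   0.  ] best deg -2.0 0.921 at0 0.908
joint -2.0 tcp [ 0.5293 -0.1367  0.1861] t 30.65 [ 0.31878162  1.08472585 -1.18834683]
side reader_glass 0.96 [0.376 0.201 0.042]
side reader_glass 0.91 [0.632 0.18  0.042]
side reader_glass 0.8 [0.798 0.21  0.042]
side lower_tray 0.74 [ 0.582 -0.194  0.022]
side keeper_post 0.83 [ 0.477 -0.198  0.085]
scene reader_glass 0.96 [0.628 0.19  0.042]
scene reader_glass 0.88 [0.371 0.19  0.042]
scene reader_glass 0.63 [0.804 0.222 0.042]
scene lower_tray 0.69 [ 0.581 -0.2    0.022]
scene keeper_post 0.38 [ 0.473 -0.2    0.085]
[-4.57227417e-01  4.82596470e-01  1.67463216e+00 -1.39896291e-06
  9.84692830e-01 -1.78365363e+00]
```

The tray is free and level within about 2°. Carrying it to the middle-sized reader at about (0.629, 0.183).

step_arm:
  targets: "1 8 0 0; 3 22 0 0; 6 44 0 0; 9 72 0 0; 13 102 0 0; 17 132 0 0; 21 162 0 0; 25 192 0 0; 28 218 0 0; 31 240 0 0; 32 252 0 0; 33 256 0 0"

```text
t: 32.35
tcp_pos: [0.5596, 0.1212, 0.1867]
tool_rot: [0.121, 0.993, 0.0, 0.0]
force: [-0.1, -0.1, -0.8]
finger_gap: 0.059
gripper_force: 42.2
```

step_arm:
  targets: "1 10 0 0; 3 28 0 0; 6 52 0 0; 9 78 0 0; 12 100 3 0; 13 114 8 0; 14 120 15 0; 14 122 23 0; 14 122 30 0; 14 122 34 0; 14 122 35 0; 14 122 35 0"

```text
t: 33.55
tcp_pos: [0.5757, 0.2405, 0.1515]
tool_rot: [0.122, 0.992, -0.0, -0.0]
force: [-0.2, -0.8, -1.4]
finger_gap: 0.061
gripper_force: 42.2
```

```bash
python3 t.py
python3 - <<'E'
from h import *
ims=[manip.snapshot(n)[...,::-1] for n in('side','scene')]
for n in('side','scene'):
    C=cal(n)
    for q,z in(('top_tray',.122),):
        for m in manip.mark_of(n,q)[:3]:print(n,q,round(m['p'],2),atz(C,m['position'],z).round(3))
a=cv2.resize(ims[0][90:320,180:380],None,fx=2,fy=2);b=cv2.resize(ims[1][90:320,180:380],None,fx=2,fy=2)
cv2.imwrite('pics/fin.png',np.hstack([a,b]));print(manip.sense()['t'])
E
```

```text
side ref [0.92 0.   1.  ] best deg -1.0 0.832 at0 0.827
scene ref [0.93 0.   0.  ] best deg -3.0 0.919 at0 0.9
joint -3.0 tcp [0.5757 0.2405 0.1515] t 33.55 [-0.21215499 -0.82947872 -1.41638309]
side top_tray 0.98 [0.631 0.172 0.122]
side top_tray 0.76 [ 0.753 -0.355  0.122]
side top_tray 0.59 [ 0.579 -0.177  0.122]
scene top_tray 0.81 [0.624 0.183 0.122]
scene top_tray 0.79 [ 0.845 -0.258  0.122]
scene top_tray 0.63 [ 0.636 -0.04   0.122]
33.85
```

View pics/fin.png

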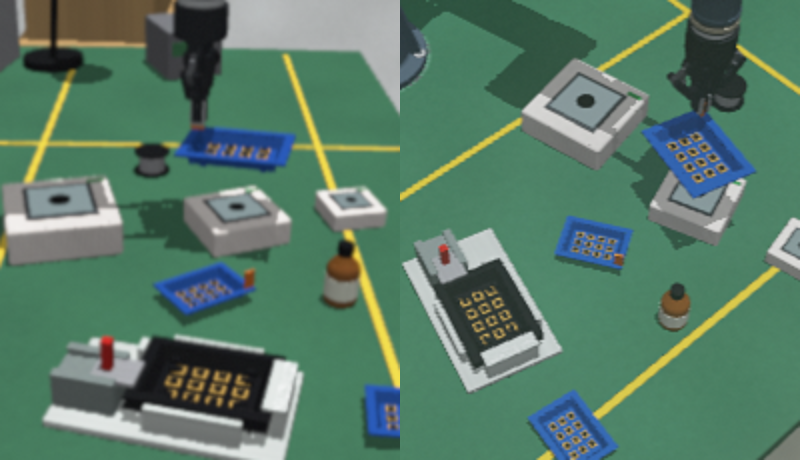

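The picture shows the blue tray held level above the middle reader, the black tray in the nest with the keeper home, and the bystanders untouched. I'll let it settle briefly, then hand in.

step_arm:
  targets: "0 0 0 0; 0 0 0 0; 0 0 0 0; 0 0 0 0; 0 0 0 0"

```text
t: 34.35
tcp_pos: [0.5757, 0.2412, 0.1517]
tool_rot: [0.122, 0.993, 0.0, -0.0]
force: [0.4, -0.3, -0.8]
finger_gap: 0.059
gripper_force: 42.2
```

```bash
python3 -c "
from station import manip
print(manip.sign_off())"
```

```text
the job is handed in; nothing more can be done
None
```

Handed in, verdict not shown: the first lift pulled the tray off level, so I set it back (about 4 mm proud) and peeled again (tab about +18 mm, heel about +4 mm by camera fit, limit 6 mm); the keeper is home, the black tray is in the nest, and the blue tray is held within about 3° of level some 80 mm above the middle reader.

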